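# Let the beech blanks out of the pedal-lid dispenser

### The arm

A 6-joint arm with a two-finger parallel gripper is mounted at the origin on the work surface. World frame = base frame: x ahead of the robot, y to its left, z up, the work surface at z = 0. Lengths are in mm, angles in degrees, forces in N, time in s.
With the tool pointing down it reaches from about 250 to 775 mm from the base axis. Payload 4 kg.
Tool frame: the origin (TCP) lies at the very end of the fingers, on their centre line; the grasp point (between the pads) lies 19 mm behind it; z points along the fingers, y is the direction in which the jaws open and shut (so a half turn about z gives the same grasp; the last joint's range is limited). The gripper opens to 85 mm and grips with 20 to 120 N. Pads are 22 mm wide; open, the fingers measure 114 mm over their backs; the gripper's body (76 mm by 85 mm) begins 54 mm behind the grasp point. The pads swing forward as they close: fully open they stand 13 mm farther back than shut.
Start: joints at [-77.355, 4.996, 78.535, -0, 96.463, -5.907], TCP at [174.991, -521.436, 231.341] pointing down, gripper open.
Joint ranges: [-177.83, 177.83], [-43.37, 116.18], [15.69, 146.23], [-61.86, 241.86], [9.47, 152.12], [-147.06, 147.06]. Speed limits (degrees/s): [159.86, 159.86, 180, 180, 180, 180].

### API

Orientations are given as a 3x3 rotation matrix whose columns are the frame's x, y, z axes.
In Python, from cell import readout, viewer, env gives the robot as it stands. The module is installed in compiled form; this text tells all that it offers.
- The arm moves only by the tool step_arm, never from a script. Its arguments are lists of equal length, an entry for each row: "dp": the shift along the tool's x, y, z in mm, a list of three; "turn": the turn, a rotation vector about the tool's x, y, z in rad, a list of three. In form: {"dp": [[x, y, z], ...], "turn": [[wx, wy, wz], ...]}. A call has 1 to 10 rows; each row shifts and turns the pose as measured when the row begins, along the tool's axes as they then stand; what a row does not reach is not made up. A row lasts 1/8 s, in which the tool goes at most 62.5 mm and 10.7 degrees, less where a joint would pass 70% of its speed; a pose out of reach is approached as far as the arm can. A call with a gripper value outside its range is refused whole. "hand" is the gripper command: -1 is fully open, 1 is shut, values between are in proportion, set as the call begins (left out, the last holds). The fingers move at their own pace and stop on an object; "newtons" is the grip in N (left out, the last holds). Time passes only in rows, so rows that do not move let the fingers close. It gives the time, the measured TCP pose, the force and the opening at its end, in the units of the state.
- readout.sense(): the state, without advancing time (a new reading comes with each control period).
- viewer.snapshot(name): name is "scene" or "side" or "wrist"; returns a dict with "frame" (384x512x3 uint8, red, green, blue), "mtx" (3x3 intrinsics, pixels), "R" (3x3) and "t" (3): a world point X has camera coordinates R X + t; the wrist camera has in their place "tool_from_camera" (4x4, takes a point from camera to tool coordinates, whose origin is the TCP and whose axes are the flange's). Camera axes: x right, y down, z forward; pixel columns grow to the right and rows downward; lengths in mm; the calibration is good to about 2 mm. The wrist camera is an equidistant fisheye: a pixel r from the principal point sees the ray r / f radians off the axis. A picture is of the moment at which its call begins: read the wrist's pose just before it. There is no depth.
- env.finish_job(): hands the job in, once; it reports no verdict.
The state is a dict: "t": time; "q": joint angles; "dq": joint speeds; "tau": joint torques, N m; "tool_pos": TCP position; "ee_rot": TCP orientation; "contact_force": force on the tool from outside, world axes, zero at the start; "torque": the same for the moment, N m; "finger_gap": finger opening in mm.
Only numpy, scipy, OpenCV 4.12 (cv2) and the standard library are available. Lean on these libraries where they do the work, as an engineer would, in place of code of your own. Each camera call takes 0.05 s, during which the arm holds its last target.

### The job

Using the pedal, raise the dispenser's lid fully, up to its stop, and let both round wooden blanks roll out into the tray, without forcing the pedal against the stop. Then ease the pedal all the way back up so the lid comes down gently and does not slam. Keep off the box, lid and tray themselves, and leave the other things on the bench alone.

Things in the scene. Friction and masses are not known exactly. Their poses are not given: they have to be found in the camera images.
- dispenser: Sloped plywood box, fixed to the bench, 140 mm long (its x, from -90 to +50 mm), 120 wide (y), 158 high; origin on the bench, midway across its width, z up. Its front is its -x end, with an open tray as wide as the box from x = -90 to -208 mm: floor 12 mm thick, side walls 45, front wall 55 mm high. The pedal stands on its +y side.
- lid (a joint): Angle of the dispenser's lid, rad: 0 closed, 0.33 fully up at its stop. It is hinged along the top rear (+x) edge of the box and falls shut by itself (0.22 to 0.42 kg).
- lid_lip (a point): Middle of the lower edge of the lid's front lip, an aluminium strip across the front of the clear lid that holds the blanks back; about 60 mm above the bench when closed, about 112 mm when fully up (the lid's top front edge is then at about 205 mm).
- tread (a point): Centre of the top face of the pedal's tread: ribbed steel plate 60 x 60 mm at the lever's front end, level, about 130 mm above the bench when up, free below; press it from above. It lies about 240 mm ahead (-x) of the dispenser's origin and 124 mm to its +y side. Axes as the dispenser's when up. The lever's hinge (along y) is 175 mm behind the tread, 14 mm below its top.
- pedal (a joint): Angle of the pedal lever, rad: 0 up, grows as the tread goes down (0.46 at most). Its rod lifts the lid after some lost motion; the linkage is set differently each time: 25 to 75 mm of tread travel bring the lid fully up. The push grows to 4 to 9 N; once the lid is at its stop it rises steeply (roughly 1.5 to 4 N per mm). Over 15 N strains the linkage. Spring and lid bring it back up.
- pedal_bracket: Steel bracket that carries the pedal lever, fixed beside the dispenser's +y wall; foot 90 x 50 mm, 126 mm high; origin under its centre, axes as the dispenser's.
- blank1: Round beech blank, a smooth cylinder 40 mm in diameter and 92 mm long, about 80 g, lying across the slope inside the dispenser, nearest the lid's lip; origin at its centre, y along its axis. In the tray its centre lies about 32 mm above the bench.
- blank2: A second blank, the same, lying behind the first.
- glue_bottle: Bystander: white plastic bottle, 60 mm in diameter, 170 mm high, standing on the bench on the dispenser's -y side; origin at the centre of its underside.
- offcut: Bystander: flat wooden offcut, 110 by 50 by 28 mm, lying on the bench near the tray on its -y side; origin at the centre of its underside.
- mallet: Bystander: hammer, 270 mm long, lying on the bench farther out on the +y side; origin under it, handle along its own x.

How it is judged (in metres and radians):
On the way:
1. the lid is raised fully with the pedal (value of joint lid above 0.32 rad and value of joint pedal above 0.05 rad), for 0.4 s.
At the end, for the whole second after the job is handed in: The lid is closed (within 0.03 rad), the pedal is fully up (within 0.03 rad), and both blanks lie at rest inside the tray, on its floor (centres less than 45 mm above the bench) (value of joint each of lid, pedal below 0.03 rad and x of blank1 in the frame of dispenser between -0.205 and -0.095 m and z of each of blank1, blank2 in the frame of dispenser below 0.045 m and y of blank1 in the frame of dispenser between -0.06 and 0.06 m and x of blank2 in the frame of dispenser between -0.205 and -0.095 m and y of blank2 in the frame of dispenser between -0.06 and 0.06 m and linear speed of each of blank1, blank2 below 0.03 m/s); the robot touches nothing.
It fails at once if the pedal is forced: the robot bears on it with more than 15 N (contact force between any of the arm, the fingers and pedal_bracket above 15 N).
It fails at once if the lid comes down faster than 1.2 rad/s (slams) (velocity of joint lid below -1.2 rad/s).
It fails at once if the robot bears on the box, lid or tray (over 1 N) (contact force between any of the arm, the fingers and dispenser above 1 N).
It fails at once if a bystander is moved by more than 20 mm (distance of any of glue_bottle, offcut, mallet from where it was at the start of the episode above 0.02 m).
It also fails if it takes over 45 s, if anything falls off the work surface, if the arm or the gripper's body presses on something with over 40 N, if the wrist force passes 120 N, or if a joint passes its speed limit or range.

## Working session

There is one attempt and no reset: what is moved stays moved. The work goes in short steps, Python scripts to look and compute and a tool call to move; the robot and the scene stay as the last step left them, time stands still between calls to the robot, and variables do not carry over. Pictures are saved under pics/ and viewed, and the job is handed in when it is done.

Besides the shell and the picture viewer there is one more tool, called after "Request:" by a JSON object that holds its "op" and its "data", one argument or row to a line. step_arm: Moves the arm, as the interface text tells. Its arguments: {"type":"object","properties":{"dp":{"type":"array","items":{"type":"array","items":{"type":"number"}}},"turn":{"type":"array","items":{"type":"array","items":{"type":"number"}}},"hand":{"type":"number"},"newtons":{"type":"number"}},"required":["dp","turn"]}

```bash
mkdir -p pics
python3 - <<'E'
from cell import readout, viewer, env
import cv2,pickle
s=readout.sense();print(s)
d={}
for n in ["scene","side"]:
    f=viewer.snapshot(n);d[n]=f
    cv2.imwrite(f"pics/{n}0.png",cv2.cvtColor(f["frame"],cv2.COLOR_RGB2BGR));print(n,f["mtx"],f["R"],f["t"])
pickle.dump(d,open("d0.pkl","wb"))
E
```

```text
{'t': 0.0, 'q': array([-7.73547208e+01,  5.04162591e+00,  7.86267847e+01,  7.08983761e-04,
        9.64618465e+01, -5.90639065e+00]), 'dq': array([-0.01483968, -0.03247657,  0.02139948,  0.07249593, -0.02676903,
       -0.05842051]), 'tau': array([-4.62586268e-04, -3.51869202e+01, -3.13276970e+01, -1.59486212e-04,
        1.09130755e-02,  2.39111174e-06]), 'tool_pos': array([ 174.88443466, -520.92712577,  230.09704509]), 'ee_rot': array([[ 9.48036743e-01,  3.18160492e-01, -4.85685744e-04],
       [ 3.18160768e-01, -9.48034173e-01,  2.22096145e-03],
       [ 2.46175506e-04, -2.26007921e-03, -9.99997416e-01]]), 'contact_force': array([-0.43784245, -0.07394876,  0.66361619]), 'torque': array([-0.01726229,  0.03287792,  0.08444944]), 'finger_gap': 85.18338570296292}
scene [[418.7700623    0.         251.82641945]
 [  0.         418.7700623  184.73993444]
 [  0.           0.           1.        ]] [[-0.20747871  0.97817624 -0.01112754]
 [ 0.83383115  0.17089082 -0.52490184]
 [-0.51154492 -0.11818445 -0.85109003]] [  46.67182831 -452.79994105 1802.07987592]
side [[348.12404541   0.         261.22893607]
 [  0.         348.12404541 186.34207188]
 [  0.           0.           1.        ]] [[-0.97496137 -0.22227915  0.00650486]
 [-0.15960479  0.67909122 -0.71649245]
 [ 0.15484394 -0.69959066 -0.69756452]] [616.68955533 120.41943021 959.26876163]
```

View pics/scene0.png

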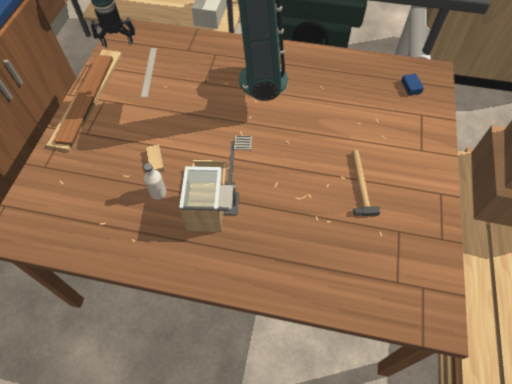

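View pics/side0.png

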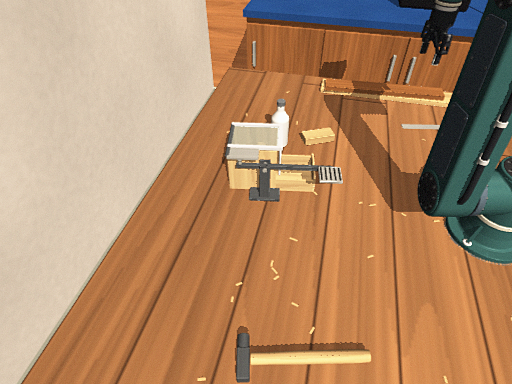

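```bash
cat > h.py <<'E'
import numpy as np,cv2
def ray(f,u,v):
    d=np.linalg.inv(f["mtx"])@np.array([u,v,1.]);R=f["R"];return -R.T@f["t"],R.T@d
def onz(f,u,v,z):
    o,d=ray(f,u,v);return o+d*(z-o[2])/d[2]
def proj(f,X):
    c=f["R"]@np.array(X)+f["t"];p=f["mtx"]@c;return p[:2]/p[2]
def tri(f1,p1,f2,p2):
    P=[f["mtx"]@np.c_[f["R"],f["t"]] for f in(f1,f2)]
    X=cv2.triangulatePoints(P[0],P[1],np.array(p1,float),np.array(p2,float));return (X[:3]/X[3]).ravel()
E
python3 - <<'E'
import pickle,cv2
d=pickle.load(open("d0.pkl","rb"))
a=d["scene"]["frame"][125:245,140:260];cv2.imwrite("pics/c1.png",cv2.cvtColor(cv2.resize(a,(600,600),interpolation=cv2.INTER_CUBIC),cv2.COLOR_RGB2BGR))
a=d["side"]["frame"][90:210,215:365];cv2.imwrite("pics/c2.png",cv2.cvtColor(cv2.resize(a,(750,600),interpolation=cv2.INTER_CUBIC),cv2.COLOR_RGB2BGR))
E
```

```text
(no output)
```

View pics/c1.png

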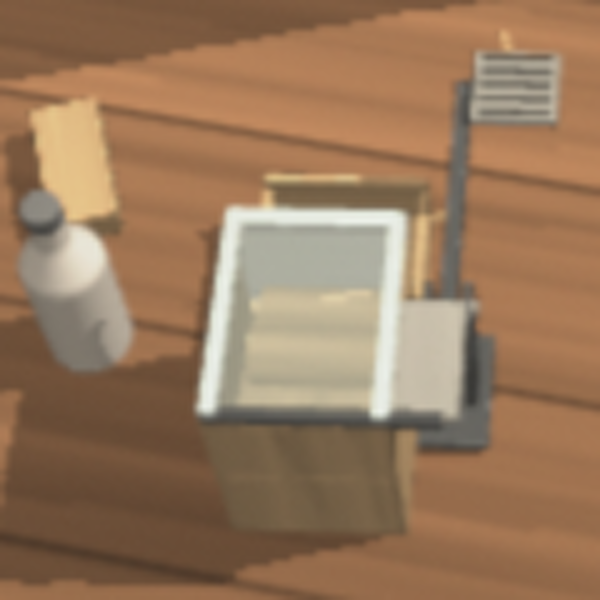

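View pics/c2.png

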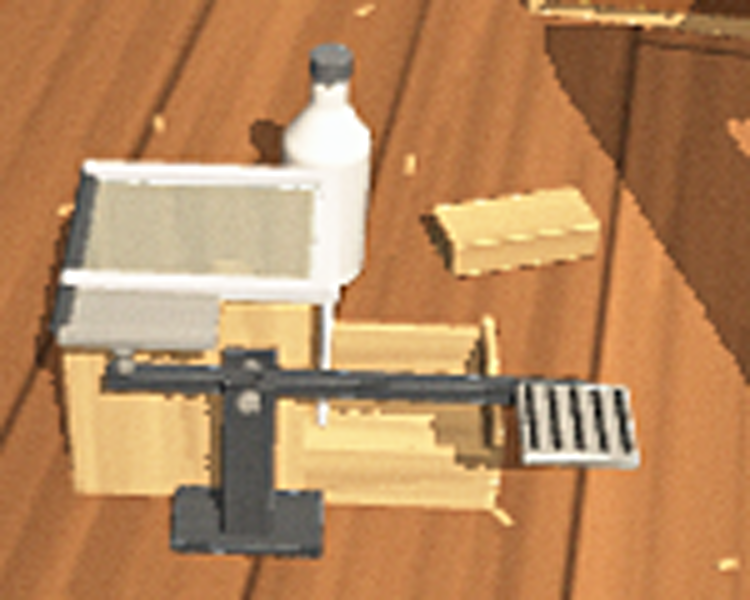

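Run:
```python
import pickle
from h import *
d=pickle.load(open("d0.pkl","rb"));S,D=d["scene"],d["side"]
c1=lambda u,v:((u+.5)/5-.5+140,(v+.5)/5-.5+125)
c2=lambda u,v:((u+.5)/5-.5+215,(v+.5)/5-.5+90)
print(tri(S,c1(516,87),D,c2(577,422)))
print([onz(S,*c1(*p),130).round(1) for p in[(476,50),(561,55),(557,124),(470,118),(516,87)]])
print([onz(D,*c2(*p),130).round(1) for p in[(512,381),(632,386),(640,460),(524,462),(577,422)]])
# lid rear edge at z~158, bracket foot
print([onz(S,*c1(*p),158).round(1) for p in[(198,415),(445,418)]])
print("lever",[onz(D,*c2(*p),125).round(1) for p in[(105,375),(510,388)]], [onz(S,*c1(*p),125).round(1) for p in[(463,85),(450,290)]])
print("tray front top", [onz(S,*c1(*p),55).round(1) for p in[(264,178),(430,183)]])
```

```text
[442.29437229  15.28525905 129.72982462]
[array([416.2, -19.5, 130. ]), array([408.7,  40.4, 130. ]), array([468.2,  50.2, 130. ]), array([475.2,  -9.9, 130. ]), array([442.6,  15.4, 130. ])]
[array([479.6, -10. , 130. ]), array([415.5, -20.8, 130. ]), array([407.8,  37.5, 130. ]), array([466.4,  52.9, 130. ]), array([442.2,  15.4, 130. ])]
[array([ 751.3, -116.5,  158. ]), array([722.5,  34. , 158. ])]
lever [array([698.8,  30.6, 125. ]), array([480.1,  -9.8, 125. ])] [array([444.6, -22.5, 125. ]), array([611.5,   8.4, 125. ])]
tray front top [array([ 503.9, -160.2,   55. ]), array([484.1, -41.2,  55. ])]
```

Request:
{"op": "step_arm", "data": {
  "dp": [
    [40, -40, 0],
    [40, -40, 0],
    [40, -40, 0],
    [40, -40, 0],
    [40, -40, 0],
    [40, -40, 0],
    [40, -40, 0],
    [40, -40, 0],
    [40, -40, 0],
    [30, -30, 0]
  ],
  "turn": [
    [0, 0, 0],
    [0, 0, 0],
    [0, 0, 0],
    [0, 0, 0],
    [0, 0, 0],
    [0, 0, 0],
    [0, 0, 0],
    [0, 0, 0],
    [0, 0, 0],
    [0, 0, 0]
  ],
  "hand": 1
}}

```text
t: 1.35
tool_pos: [425.6, -13.5, 226.9]
ee_rot: [[0.951, 0.311, -0.002], [0.311, -0.951, 0.009], [0.001, -0.009, -1.0]]
contact_force: [-1.3, 0.6, 1.0]
finger_gap: -0.2
```

Request:
{"op": "step_arm", "data": {
  "dp": [
    [25, -22, 0],
    [0, 0, 30],
    [0, 0, 30],
    [0, 0, 16],
    [0, 0, 0],
    [0, 0, 0]
  ],
  "turn": [
    [0, 0, 0],
    [0, 0, 0],
    [0, 0, 0],
    [0, 0, 0],
    [0, 0, 0],
    [0, 0, 0]
  ]
}}

```text
t: 2.1
tool_pos: [443.2, 20.7, 148.4]
ee_rot: [[0.948, 0.318, -0.003], [0.318, -0.948, 0.01], [-0.0, -0.01, -1.0]]
contact_force: [0.1, -0.5, 0.1]
finger_gap: 0.3
```

Run:
```python
from cell import readout, viewer
import cv2,pickle
s=readout.sense();print(s["tool_pos"],s["contact_force"],s["torque"],s["q"])
for n,(r,c) in {"scene":(125,140),"side":(70,215)}.items():
    f=viewer.snapshot(n)["frame"][r:r+120,c:c+150]
    cv2.imwrite(f"pics/{n}1.png",cv2.cvtColor(cv2.resize(f,(750,600),interpolation=cv2.INTER_CUBIC),cv2.COLOR_RGB2BGR))
```

```text
[443.20770432  20.66431293 148.40533231] [ 0.11308505 -0.45738725  0.05837142] [-0.02699147  0.01595855 -0.03837896] [-5.05090273 -6.80320768 99.6327765   0.53053652 87.4111406  66.39990432]
```

View pics/side1.png

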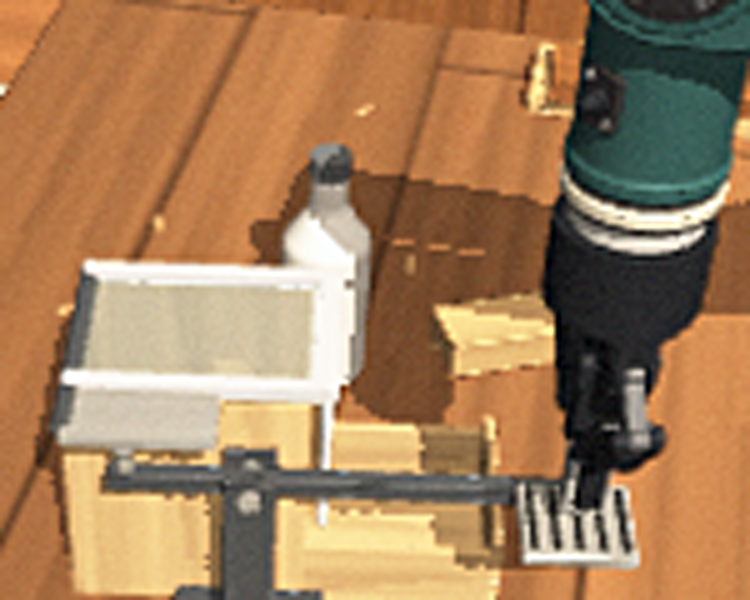

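View pics/scene1.png

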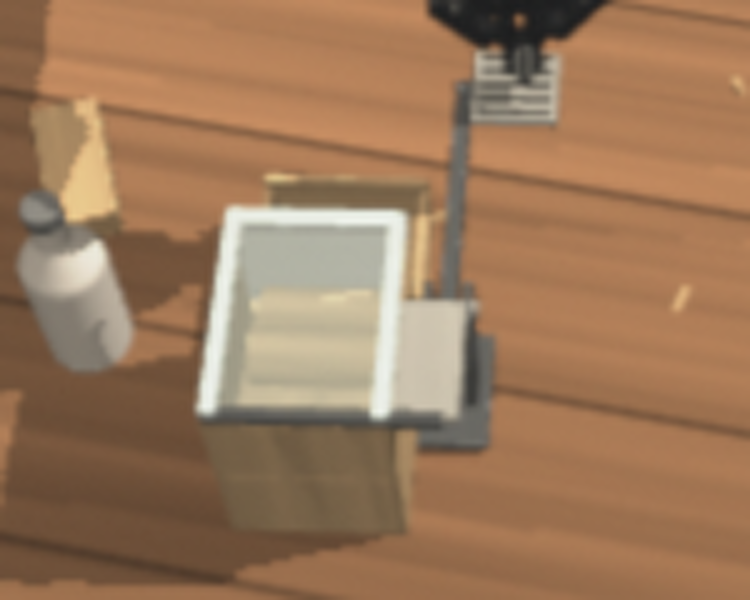

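Request:
{"op": "step_arm", "data": {
  "dp": [
    [0, 0, 4],
    [0, 0, 4],
    [0, 0, 4],
    [0, 0, 4],
    [0, 0, 4],
    [0, 0, 4]
  ],
  "turn": [
    [0, 0, 0],
    [0, 0, 0],
    [0, 0, 0],
    [0, 0, 0],
    [0, 0, 0],
    [0, 0, 0]
  ]
}}

```text
t: 2.95
tool_pos: [444.3, 20.3, 126.3]
ee_rot: [[0.948, 0.317, 0.001], [0.317, -0.948, 0.009], [0.004, -0.008, -1.0]]
contact_force: [-2.3, 0.1, 7.3]
finger_gap: -0.0
```

Request:
{"op": "step_arm", "data": {
  "dp": [
    [0, 0, 0]
  ],
  "turn": [
    [0, 0, 0]
  ]
}}

```text
t: 3.08
tool_pos: [444.2, 20.3, 126.5]
ee_rot: [[0.948, 0.317, 0.001], [0.317, -0.948, 0.009], [0.004, -0.008, -1.0]]
contact_force: [-2.1, 0.2, 2.7]
finger_gap: -0.3
```

Request:
{"op": "step_arm", "data": {
  "dp": [
    [0, 0, 2],
    [0, 0, 2],
    [0, 0, 2],
    [0, 0, 2],
    [0, 0, 0]
  ],
  "turn": [
    [0, 0, 0],
    [0, 0, 0],
    [0, 0, 0],
    [0, 0, 0],
    [0, 0, 0]
  ]
}}

```text
t: 3.7
tool_pos: [444.1, 20.3, 122.6]
ee_rot: [[0.948, 0.318, 0.002], [0.318, -0.948, 0.008], [0.005, -0.007, -1.0]]
contact_force: [-2.9, -0.6, 3.1]
finger_gap: 0.1
```

Request:
{"op": "step_arm", "data": {
  "dp": [
    [0, 0, 2],
    [0, 0, 2],
    [0, 0, 2],
    [0, 0, 2],
    [0, 0, 0]
  ],
  "turn": [
    [0, 0, 0],
    [0, 0, 0],
    [0, 0, 0],
    [0, 0, 0],
    [0, 0, 0]
  ]
}}

```text
t: 4.32
tool_pos: [444.1, 20.3, 118.0]
ee_rot: [[0.948, 0.318, 0.004], [0.318, -0.948, 0.007], [0.006, -0.006, -1.0]]
contact_force: [-2.9, 0.0, 4.1]
finger_gap: 0.0
```

Request:
{"op": "step_arm", "data": {
  "dp": [
    [-1, 0, 3],
    [-1, 0, 3],
    [0, 0, 3],
    [0, 0, 3],
    [0, 0, 0]
  ],
  "turn": [
    [0, 0, 0],
    [0, 0, 0],
    [0, 0, 0],
    [0, 0, 0],
    [0, 0, 0]
  ]
}}

```text
t: 4.95
tool_pos: [444.3, 20.4, 110.1]
ee_rot: [[0.948, 0.318, 0.011], [0.318, -0.948, 0.008], [0.013, -0.005, -1.0]]
contact_force: [-3.0, -0.9, 4.9]
finger_gap: 0.2
```

```bash
cat > look.py <<'E'
import sys
from cell import readout, viewer
import cv2,pickle
k=sys.argv[1]
s=readout.sense();print(s["t"],s["tool_pos"],s["contact_force"])
f=viewer.snapshot("side");pickle.dump(f,open(f"side{k}.pkl","wb"))
f=f["frame"][80:200,215:365]
cv2.imwrite(f"pics/side{k}.png",cv2.cvtColor(cv2.resize(f,(750,600),interpolation=cv2.INTER_CUBIC),cv2.COLOR_RGB2BGR))
E
python3 look.py 2
```

```text
4.95 [444.3439293   20.38118966 110.10655697] [-3.00240896 -0.87876049  4.92103003]
```

View pics/side2.png

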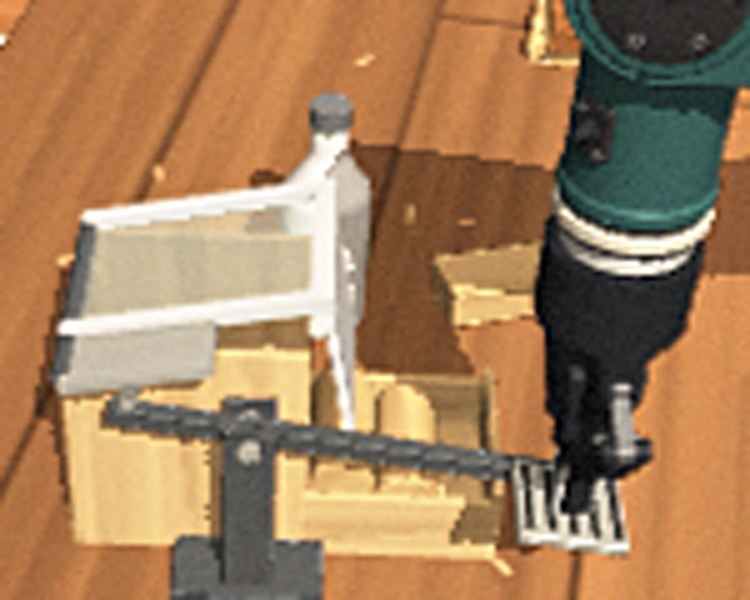

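```bash
cat >> h.py <<'E'
th=np.radians(9.5);Rd=np.array([[np.cos(th),-np.sin(th),0],[np.sin(th),np.cos(th),0],[0,0,1]])
O=np.array([442.3,15.3,0])-Rd@np.array([-240,124,0.])
def ony(f,u,v,y):  # crop coords (80,215)x5, in dispenser frame
    o,d=ray(f,(u+.5)/5-.5+215,(v+.5)/5-.5+80);o=Rd.T@(o-O);d=Rd.T@d
    return (o+d*(y-o[1])/d[1]).round(1)
E
python3 - <<'E'
from h import *;import pickle
f=pickle.load(open("d0.pkl","rb"))["side"];g=pickle.load(open("side2.pkl","rb"))
print(O)
print("closed",ony(f,322,475,60),"now",ony(g,350,428,60),"hinge",ony(g,60,333,60),ony(f,62,323,60),"front top",ony(f,335,340,60),ony(g,330,300,60))
E
```

```text
[699.4744475  -67.38798918   0.        ]
closed [-105.9   60.    61.6] now [-120.4   60.    98.9] hinge [ 43.1  60.  158.9] [ 41.5  60.  165.8] front top [-108.8   60.   161.9] [-104.8   60.   188.8]
```

Request:
{"op": "step_arm", "data": {
  "dp": [
    [0, 0, 2],
    [0, 0, 2],
    [0, 0, 0]
  ],
  "turn": [
    [0, 0, 0],
    [0, 0, 0],
    [0, 0, 0]
  ]
}}

```text
t: 5.38
tool_pos: [444.5, 20.4, 107.7]
ee_rot: [[0.948, 0.319, 0.011], [0.318, -0.948, 0.008], [0.013, -0.004, -1.0]]
contact_force: [-3.2, -1.0, 4.2]
finger_gap: -0.3
```

Request:
{"op": "step_arm", "data": {
  "dp": [
    [0, 0, 2],
    [0, 0, 2],
    [0, 0, 0]
  ],
  "turn": [
    [0, 0, 0],
    [0, 0, 0],
    [0, 0, 0]
  ]
}}

```text
t: 5.75
tool_pos: [444.7, 20.4, 105.2]
ee_rot: [[0.948, 0.319, 0.012], [0.319, -0.948, 0.008], [0.014, -0.004, -1.0]]
contact_force: [-1.8, -0.5, 4.8]
finger_gap: -0.2
```

```bash
python3 look.py 3
```

```text
5.75 [444.69665784  20.37658294 105.21567358] [-1.781526   -0.53320167  4.79263342]
```

View pics/side3.png

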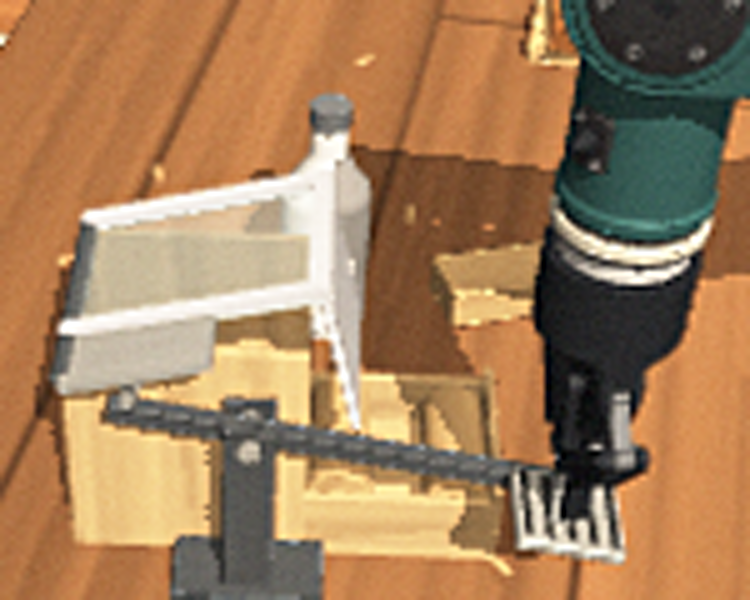

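Request:
{"op": "step_arm", "data": {
  "dp": [
    [0, 0, 2],
    [0, 0, 2],
    [0, 0, 0]
  ],
  "turn": [
    [0, 0, 0],
    [0, 0, 0],
    [0, 0, 0]
  ]
}}

```text
t: 6.18
tool_pos: [444.9, 20.5, 102.7]
ee_rot: [[0.948, 0.319, 0.013], [0.319, -0.948, 0.008], [0.015, -0.003, -1.0]]
contact_force: [-2.9, 0.1, 5.5]
finger_gap: 0.1
```

Request:
{"op": "step_arm", "data": {
  "dp": [
    [0, 0, 2],
    [0, 0, 2],
    [0, 0, 0]
  ],
  "turn": [
    [0, 0, 0],
    [0, 0, 0],
    [0, 0, 0]
  ]
}}

```text
t: 6.55
tool_pos: [445.2, 20.5, 100.2]
ee_rot: [[0.948, 0.319, 0.014], [0.319, -0.948, 0.008], [0.016, -0.003, -1.0]]
contact_force: [-2.2, -0.6, 5.3]
finger_gap: -0.3
```

```bash
python3 look.py 4
```

```text
6.55 [445.17947286  20.50263245 100.21945534] [-2.17487284 -0.59495859  5.28603807]
```

View pics/side4.png

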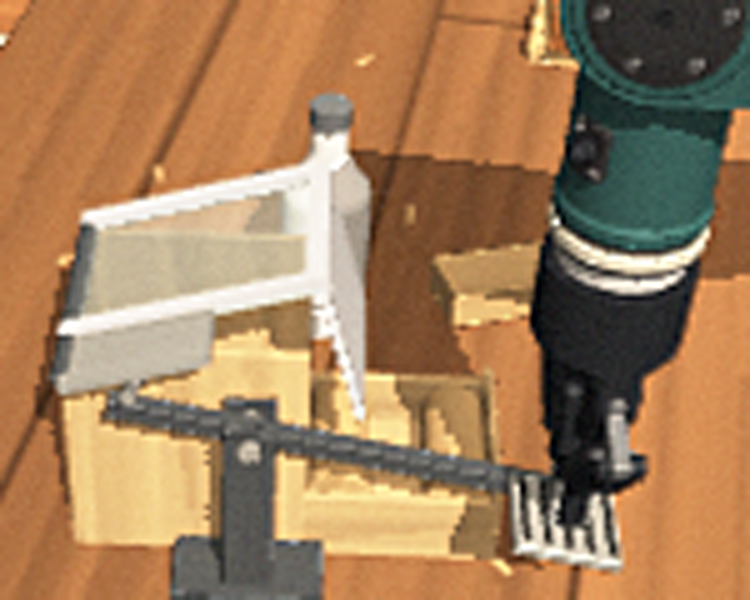

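Run:
```python
from h import *;import pickle
g=pickle.load(open("side4.pkl","rb"))
print(ony(g,361,418,60), ony(g,357,428,60))
```

```text
[-126.2   60.   106.8] [-124.4   60.    99.1]
```

Request:
{"op": "step_arm", "data": {
  "dp": [
    [0, 0, 2],
    [0, 0, 2],
    [0, 0, 0]
  ],
  "turn": [
    [0, 0, 0],
    [0, 0, 0],
    [0, 0, 0]
  ]
}}

```text
t: 6.98
tool_pos: [445.5, 20.5, 97.8]
ee_rot: [[0.948, 0.319, 0.015], [0.319, -0.948, 0.008], [0.017, -0.002, -1.0]]
contact_force: [-3.0, -0.2, 5.0]
finger_gap: 0.1
```

Request:
{"op": "step_arm", "data": {
  "dp": [
    [0, 0, 2],
    [0, 0, 0]
  ],
  "turn": [
    [0, 0, 0],
    [0, 0, 0]
  ]
}}

```text
t: 7.22
tool_pos: [445.6, 20.6, 96.5]
ee_rot: [[0.948, 0.319, 0.016], [0.319, -0.948, 0.008], [0.017, -0.002, -1.0]]
contact_force: [-3.3, 0.9, 5.5]
finger_gap: -0.1
```

Request:
{"op": "step_arm", "data": {
  "dp": [
    [0, 0, 2],
    [0, 0, 0]
  ],
  "turn": [
    [0, 0, 0],
    [0, 0, 0]
  ]
}}

```text
t: 7.48
tool_pos: [445.8, 20.6, 95.3]
ee_rot: [[0.948, 0.319, 0.016], [0.319, -0.948, 0.008], [0.018, -0.002, -1.0]]
contact_force: [-3.0, -0.2, 4.4]
finger_gap: 0.2
```

Request:
{"op": "step_arm", "data": {
  "dp": [
    [0, 0, 2],
    [0, 0, 0]
  ],
  "turn": [
    [0, 0, 0],
    [0, 0, 0]
  ]
}}

```text
t: 7.72
tool_pos: [446.0, 20.6, 94.2]
ee_rot: [[0.948, 0.319, 0.017], [0.319, -0.948, 0.007], [0.018, -0.002, -1.0]]
contact_force: [-3.0, -0.1, 5.5]
finger_gap: 0.0
```

```bash
python3 look.py 5
```

```text
7.725 [445.97909732  20.63827478  94.21873295] [-2.95871338 -0.1431252   5.53478186]
```

View pics/side5.png

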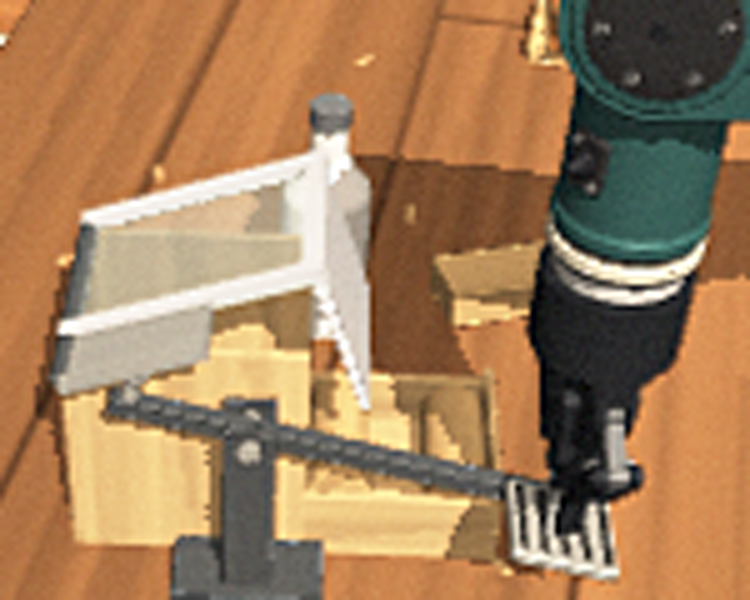

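Run:
```python
from h import *;import pickle
f=pickle.load(open("d0.pkl","rb"))["side"]
g=pickle.load(open("side5.pkl","rb"));h=pickle.load(open("side4.pkl","rb"))
for n,k,a,b,l in[("0",f,(62,370-50),(328,341),(322,475)),("4",h,(60,328),(322,284),(361,418)),("5",g,(60,328),(324,270),(368,410))]:
    p,q,r=ony(k,*a,60),ony(k,*b,60),ony(k,*l,60); print(n,p,q,r,np.arctan2(q[2]-p[2],p[0]-q[0]))
```

```text
0 [ 41.4  60.  167.9] [-105.   60.  161.] [-105.9   60.    61.6] -0.047096295799130175
4 [ 42.8  60.  162.3] [-100.1   60.   199.1] [-126.2   60.   106.8] 0.25204626405282204
5 [ 42.8  60.  162.3] [-100.8   60.   208.2] [-129.8   60.   112.9] 0.3093744294425789
```

Request:
{"op": "step_arm", "data": {
  "dp": [
    [0, 0, 2],
    [0, 0, 0]
  ],
  "turn": [
    [0, 0, 0],
    [0, 0, 0]
  ]
}}

```text
t: 8.02
tool_pos: [446.1, 20.6, 93.7]
ee_rot: [[0.947, 0.319, 0.017], [0.319, -0.948, 0.007], [0.019, -0.001, -1.0]]
contact_force: [-4.0, -0.5, 5.4]
finger_gap: -0.3
```

Request:
{"op": "step_arm", "data": {
  "dp": [
    [0, 0, 2],
    [0, 0, 0]
  ],
  "turn": [
    [0, 0, 0],
    [0, 0, 0]
  ]
}}

```text
t: 8.28
tool_pos: [446.1, 20.6, 93.5]
ee_rot: [[0.947, 0.32, 0.018], [0.319, -0.948, 0.007], [0.019, -0.001, -1.0]]
contact_force: [-4.7, 1.1, 6.2]
finger_gap: -0.1
```

Request:
{"op": "step_arm", "data": {
  "dp": [
    [-1, 0, 3]
  ],
  "turn": [
    [0, 0, 0]
  ]
}}

```text
t: 8.4
tool_pos: [446.2, 20.6, 92.3]
ee_rot: [[0.947, 0.32, 0.021], [0.32, -0.948, 0.008], [0.022, -0.001, -1.0]]
contact_force: [-3.4, 2.0, 15.1]
finger_gap: 0.0
```

```bash
python3 look.py 6
python3 - <<'E'
from cell import readout, viewer
import cv2
f=viewer.snapshot("scene")["frame"][125:245,140:290]
cv2.imwrite("pics/scene6.png",cv2.cvtColor(cv2.resize(f,(750,600),interpolation=cv2.INTER_CUBIC),cv2.COLOR_RGB2BGR))
s=readout.sense();print(s["tool_pos"],s["contact_force"])
E
```

```text
8.4 [446.22467102  20.5974727   92.3151239 ] [-3.35339915  1.96578431 15.07157081]
[446.19939161  20.62757753  92.34773215] [-3.90007362  0.03852585 10.29117139]
```

View pics/side6.png

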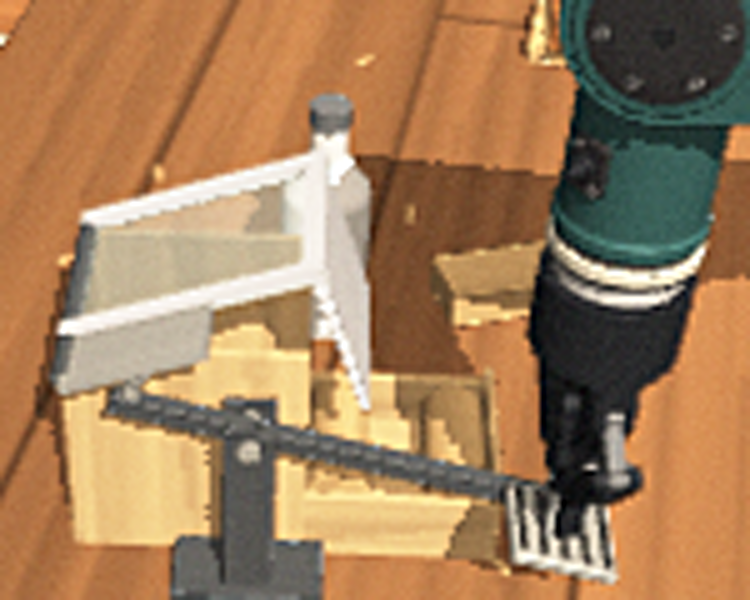

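View pics/scene6.png

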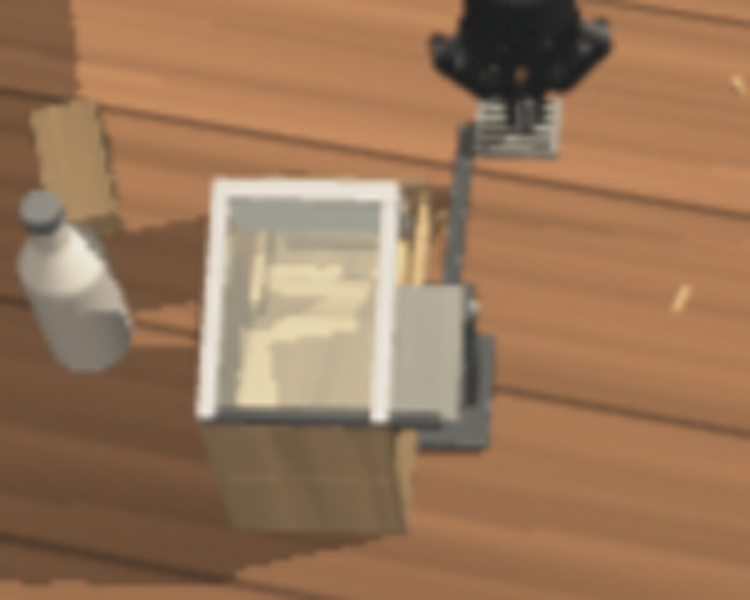

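Request:
{"op": "step_arm", "data": {
  "dp": [
    [0, 0, 0],
    [0, 0, 0],
    [0, 0, 0],
    [0, 0, 0],
    [0, 0, 0]
  ],
  "turn": [
    [0, 0, 0],
    [0, 0, 0],
    [0, 0, 0],
    [0, 0, 0],
    [0, 0, 0]
  ]
}}

```text
t: 9.12
tool_pos: [446.0, 20.6, 93.5]
ee_rot: [[0.947, 0.32, 0.021], [0.32, -0.947, 0.007], [0.022, -0.0, -1.0]]
contact_force: [-3.0, 0.3, 4.9]
finger_gap: 0.0
```

Run:
```python
from cell import readout, viewer
import cv2
s=readout.sense();print(s["t"],s["tool_pos"],s["contact_force"])
f=viewer.snapshot("wrist")["frame"]
cv2.imwrite("pics/w7.png",cv2.cvtColor(f,cv2.COLOR_RGB2BGR))
f=viewer.snapshot("side")["frame"][135:195,265:325]
cv2.imwrite("pics/s7.png",cv2.cvtColor(cv2.resize(f,(600,600),interpolation=cv2.INTER_CUBIC),cv2.COLOR_RGB2BGR))
```

```text
9.125 [446.02611507  20.6245783   93.48215914] [-3.02120706  0.34037362  4.94160808]
```

View pics/w7.png

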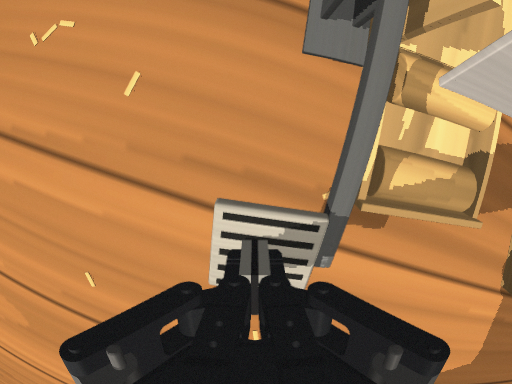

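View pics/s7.png

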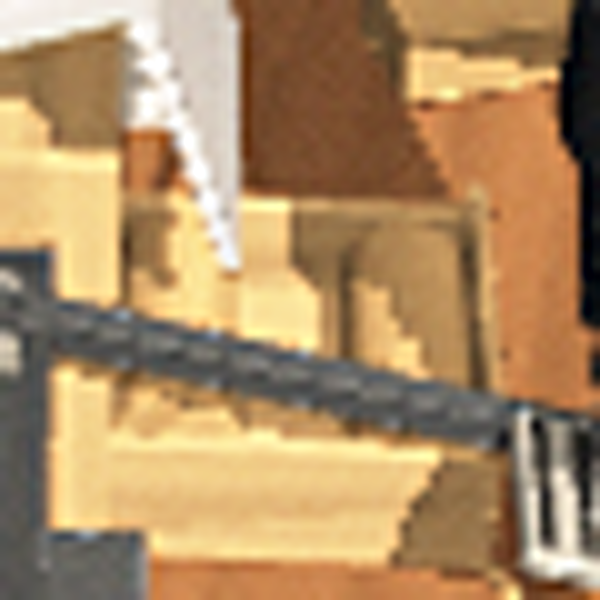

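Run:
```python
from cell import readout, viewer
from h import *
s=readout.sense();w=viewer.snapshot("wrist")
print(w["mtx"]);T=np.array(w["tool_from_camera"])
K=w["mtx"]
def f(u,v,z):
    dx,dy=u-K[0,2],v-K[1,2];r=np.hypot(dx,dy);a=r/K[0,0];d=np.array([np.sin(a)*dx/r,np.sin(a)*dy/r,np.cos(a)])
    R=s["ee_rot"];o=s["tool_pos"]+R@T[:3,3];d=R@T[:3,:3]@d
    return (Rd.T@(o+d*(z-o[2])/d[2]-O)).round(1)
print("tray front corners",f(362,210,55),f(478,224,55))
print("tread corners",f(218,200,93),f(328,214,93))
for n,p in{"front top":(425,178),"rear left end":(400,72),"rear mid":(447,92),"rear far end":(488,115)}.items(): print(n,f(*p,40),f(*p,32))
for p in[(398,50),(395,98),(372,155),(378,205)]: print(p,f(*p,32))
```

```text
[[297.31863964   0.         254.26320299]
 [  0.         297.31863964 197.2459399 ]
 [  0.           0.           1.        ]]
tray front corners [-211.4   58.5   55. ] [-207.5  -54.4   55. ]
tread corners [-207.2  152.2   93. ] [-205.8   94.2   93. ]
front top [-182.5    4.8   40. ] [-183.4   -0.7   32. ]
rear left end [-111.    44.6   40. ] [-109.    40.7   32. ]
rear mid [-113.3    0.7   40. ] [-111.4   -5.    32. ]
rear far end [-117.8  -48.    40. ] [-116.1  -55.6   32. ]
(398, 50) [-92.6  44.8  32. ]
(395, 98) [-129.5   41.4   32. ]
(372, 155) [-175.1   50.9   32. ]
(378, 205) [-211.8   35.7   32. ]
```

Request:
{"op": "step_arm", "data": {
  "dp": [
    [0, 0, -3],
    [0, 0, -3],
    [0, 0, -3],
    [0, 0, -3],
    [0, 0, -3],
    [0, 0, -3],
    [0, 0, -3],
    [0, 0, -3],
    [0, 0, -3],
    [0, 0, -3]
  ],
  "turn": [
    [0, 0, 0],
    [0, 0, 0],
    [0, 0, 0],
    [0, 0, 0],
    [0, 0, 0],
    [0, 0, 0],
    [0, 0, 0],
    [0, 0, 0],
    [0, 0, 0],
    [0, 0, 0]
  ]
}}

```text
t: 10.52
tool_pos: [444.2, 20.3, 124.8]
ee_rot: [[0.947, 0.32, 0.018], [0.32, -0.947, 0.007], [0.019, -0.001, -1.0]]
contact_force: [-3.7, -0.2, 4.9]
finger_gap: -0.0
```

```bash
python3 look.py 8
```

```text
10.525 [444.17209974  20.31751774 124.84968341] [-3.72162317 -0.24868607  4.87946765]
```

View pics/side8.png

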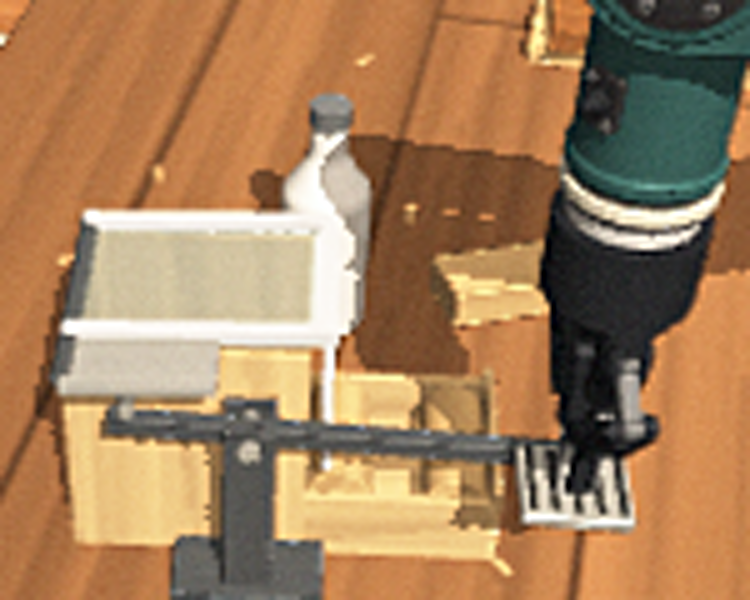

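Lid is nearly closed, with the lip at about (327,465). I'll ease off the last few mm and then back away.

Request:
{"op": "step_arm", "data": {
  "dp": [
    [0, 0, -2],
    [0, 0, -2],
    [0, 0, -2],
    [0, 0, -2],
    [0, 0, -4],
    [0, 0, -8],
    [0, 0, -20],
    [0, 0, -20],
    [0, 0, -20],
    [0, 0, 0]
  ],
  "turn": [
    [0, 0, 0],
    [0, 0, 0],
    [0, 0, 0],
    [0, 0, 0],
    [0, 0, 0],
    [0, 0, 0],
    [0, 0, 0],
    [0, 0, 0],
    [0, 0, 0],
    [0, 0, 0]
  ]
}}

```text
t: 11.82
tool_pos: [444.4, 19.9, 208.5]
ee_rot: [[0.947, 0.32, 0.022], [0.32, -0.947, 0.008], [0.024, -0.001, -1.0]]
contact_force: [0.5, -0.4, -0.9]
finger_gap: -0.2
```

```bash
python3 look.py 9
python3 - <<'E'
from cell import viewer
import cv2
f=viewer.snapshot("wrist")["frame"]
cv2.imwrite("pics/w9.png",cv2.cvtColor(f,cv2.COLOR_RGB2BGR))
E
```

```text
11.825 [444.44676917  19.91527247 208.51036762] [ 0.51903022 -0.35721465 -0.87382181]
```

View pics/side9.png

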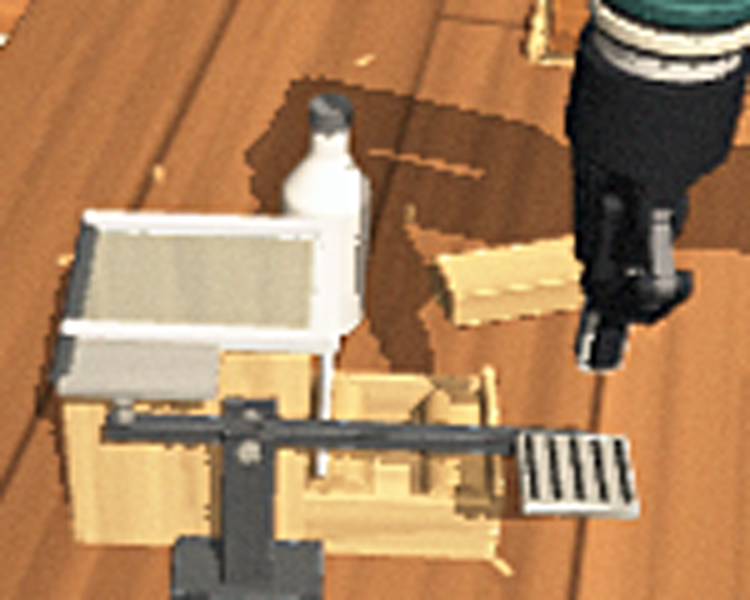

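View pics/w9.png

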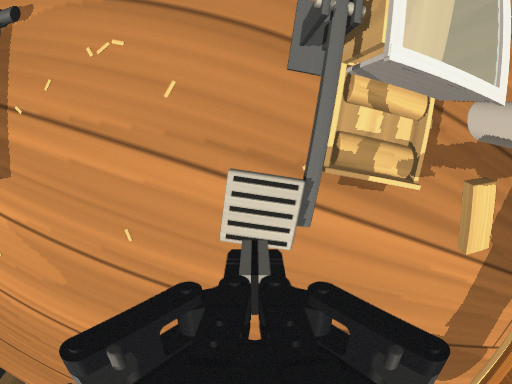

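Request:
{"op": "step_arm", "data": {
  "dp": [
    [0, 0, 0],
    [0, 0, 0],
    [0, 0, 0],
    [0, 0, 0],
    [0, 0, 0],
    [0, 0, 0]
  ],
  "turn": [
    [0, 0, 0],
    [0, 0, 0],
    [0, 0, 0],
    [0, 0, 0],
    [0, 0, 0],
    [0, 0, 0]
  ]
}}

```text
t: 12.68
tool_pos: [441.8, 20.2, 202.9]
ee_rot: [[0.947, 0.32, 0.012], [0.32, -0.947, 0.009], [0.014, -0.005, -1.0]]
contact_force: [0.1, 0.5, 0.2]
finger_gap: -0.3
```

Run:
```python
from cell import viewer,env
import cv2,numpy as np
a=cv2.imread("pics/w9.png")
f=cv2.cvtColor(viewer.snapshot("wrist")["frame"],cv2.COLOR_RGB2BGR)
print("tray change",np.abs(a.astype(int)-f)[60:190,325:435].mean())
env.finish_job()
```

```text
tray change 22.451235431235432
the job is handed in; nothing more can be done
```

I pressed the tread down about 37 mm with the closed fingers until the lid reached its stop and held it there. I then eased the pedal back up at about 25 mm/s, lifted clear to about 70 mm above the tread, and handed the job in at about 12.7 s.

**Lid and pedal:** In the last side picture the lid lip and tread are back at their starting pixels, so the lid looks closed and the pedal fully up.

**Blanks:** The last wrist picture shows both blanks in the tray. With the lid up I measured their centres at about x = -183 and -111 mm in the dispenser's frame, both within the allowed range.

**Bystanders and contact:** The bottle and offcut looked unmoved. I did not check the mallet again, but the arm never went near it. The measured force was about zero once clear.

**Checks that were not clean:**
- **Force on the pedal:** On the last press against the stop, the wrist sensor read 15.1 N vertically for a moment, then 10.3 N, and about 5 N once held. Some of that peak is probably the arm's own motion, because an earlier moving reading of 7.3 N settled to 2.7 N. I can't rule out that contact briefly reached the 15 N limit.
- **Lid angle:** By sight the lid rose 0.31 to 0.36 rad, too coarse a figure to confirm 0.32 rad by itself. The better evidence is that the tread stopped moving, the force rose steeply and the lid stopped rising.
- **Blanks at rest:** My last before-and-after picture comparison told me nothing. The arm had moved about 6 mm between the two pictures, and that alone could explain the change.

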